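# Put the honey jars back on their own boards

### The job

The four honey jars have been put back on the wrong wooden boards: exchange them, using the empty white tray as a half-way place for a jar on the way, until every jar stands upright in the middle of the board that has its own outline (round, oblong, six-sided, square). Set the jars down gently, never dropping or toppling one, and leave the tasting cup where it is.

Things in the scene. Friction and masses are not known exactly. Their poses are not given: they have to be found in the camera images.
- jar_round_mid (a point): Round honey jar: plain cylinder 58 mm in diameter; whole jar 66 mm tall including a bare steel screw cap 40 mm in diameter that takes up the top 16 mm; honey-brown, rigid, closed, about 0.25 kg. At the start it stands upright on a wooden board of another shape. The point is the jar's centre, half-way up; z is up the jar.
- jar_oblong_mid (a point): Oblong (flask) honey jar: rectangular body 68 mm along its own x by 40 mm along its own y; whole jar 84 mm tall including a bare steel screw cap 30 mm in diameter that takes up the top 16 mm; honey-brown, rigid, closed, about 0.25 kg. At the start it stands upright on a wooden board of another shape. The point is the jar's centre, half-way up; z is up the jar.
- jar_hex_mid (a point): Six-sided honey jar: regular hexagon 54 mm across the flats, one pair of flats facing its own +y and -y (others every 60 degrees); whole jar 78 mm tall including a bare steel screw cap 36 mm in diameter that takes up the top 16 mm; honey-brown, rigid, closed, about 0.25 kg. At the start it stands upright on a wooden board of another shape. The point is the jar's centre, half-way up; z is up the jar.
- jar_square_mid (a point): Square honey jar: body 50 by 50 mm, faces along its own x and y; whole jar 72 mm tall including a bare steel screw cap 34 mm in diameter that takes up the top 16 mm; honey-brown, rigid, closed, about 0.25 kg. At the start it stands upright on a wooden board of another shape. The point is the jar's centre, half-way up; z is up the jar.
- board_round: Round board of pale wood, 100 mm in diameter, 12 mm thick, fixed, flat on the steel table (z = 0); flat top with no rim. The home of the jar of the same outline. Origin at the centre of its underside, so its top is 12 mm above it.
- board_oblong: Oblong wooden board, 116 mm along its x by 76 mm along its y, 12 mm thick, fixed, flat on the steel table (z = 0); flat top with no rim. The home of the jar of the same outline. Origin at the centre of its underside, so its top is 12 mm above it.
- board_hex: Six-sided board of pale wood, 96 mm across the flats, a pair of flats facing its +y and -y, 12 mm thick, fixed, flat on the steel table (z = 0); flat top with no rim. The home of the jar of the same outline. Origin at the centre of its underside, so its top is 12 mm above it.
- board_square: Square wooden board, 92 by 92 mm, 12 mm thick, fixed, flat on the steel table (z = 0); flat top with no rim. The home of the jar of the same outline. Origin at the centre of its underside, so its top is 12 mm above it.
- tray: Round white plastic tray, 120 mm in diameter, 12 mm thick, fixed, flat top with a thin grey line round its edge; the only empty place at the start. Origin at the centre of its underside, so its top is 12 mm above it.
- cup: White ceramic tasting cup, 54 mm in diameter and 55 mm tall, loose, standing on the table among the boards; a bystander to be left where it is. Origin at the centre of its underside.
Things that resemble listed ones, but are neither listed nor needed, are in the scene too. Leave any blue or purple look-alike of the part that bears jar_oblong_mid alone.

How it is judged (in metres and radians):
On the way:
1. a jar has been parked on the white tray: it stands there upright, released (((horizontal distance between jar_round_mid and tray below 0.035 m and height (world z) of jar_round_mid between 0.039 and 0.051 m and angle between jar_round_mid's own z axis and vertical below 0.1 rad and linear speed of jar_round below 0.02 m/s and contact force between the fingers and jar_round below 0.1 N) or (horizontal distance between jar_oblong_mid and tray below 0.035 m and height (world z) of jar_oblong_mid between 0.048 and 0.06 m and angle between jar_oblong_mid's own z axis and vertical below 0.1 rad and linear speed of jar_oblong below 0.02 m/s and contact force between the fingers and jar_oblong below 0.1 N) or (horizontal distance between jar_hex_mid and tray below 0.035 m and height (world z) of jar_hex_mid between 0.045 and 0.057 m and angle between jar_hex_mid's own z axis and vertical below 0.1 rad and linear speed of jar_hex below 0.02 m/s and contact force between the fingers and jar_hex below 0.1 N) or (horizontal distance between jar_square_mid and tray below 0.035 m and height (world z) of jar_square_mid between 0.042 and 0.054 m and angle between jar_square_mid's own z axis and vertical below 0.1 rad and linear speed of jar_square below 0.02 m/s and contact force between the fingers and jar_square below 0.1 N))), for 0.2 s.
At the end, for the whole second after the job is handed in: Each jar stands upright (within 0.1 rad), released and at rest, on the board of its own outline, its centre within 15 mm of the board's centre (its way round does not matter); the tray is empty again (horizontal distance between jar_round_mid and board_round below 0.015 m and height (world z) of jar_round_mid between 0.039 and 0.051 m and angle between each of jar_round_mid, jar_oblong_mid, jar_hex_mid, jar_square_mid's own z axis and vertical below 0.1 rad and linear speed of each of jar_round, jar_oblong, jar_hex, jar_square below 0.02 m/s and contact force between the fingers and jar_round below 0.1 N and horizontal distance between jar_oblong_mid and board_oblong below 0.015 m and height (world z) of jar_oblong_mid between 0.048 and 0.06 m and contact force between the fingers and jar_oblong below 0.1 N and horizontal distance between jar_hex_mid and board_hex below 0.015 m and height (world z) of jar_hex_mid between 0.045 and 0.057 m and contact force between the fingers and jar_hex below 0.1 N and horizontal distance between jar_square_mid and board_square below 0.015 m and height (world z) of jar_square_mid between 0.042 and 0.054 m and contact force between the fingers and jar_square below 0.1 N); the robot touches nothing.
It fails at once if a jar is toppled (tilted more than 0.5 rad) (angle between any of jar_round_mid, jar_oblong_mid, jar_hex_mid, jar_square_mid's own z axis and vertical above 0.5 rad).
It fails at once if a jar is dropped (moves faster than 0.6 m/s with no finger on it, a fall of about 20 mm) ((linear speed of jar_round above 0.6 m/s and contact force between the fingers and jar_round below 0.1 N) or (linear speed of jar_oblong above 0.6 m/s and contact force between the fingers and jar_oblong below 0.1 N) or (linear speed of jar_hex above 0.6 m/s and contact force between the fingers and jar_hex below 0.1 N) or (linear speed of jar_square above 0.6 m/s and contact force between the fingers and jar_square below 0.1 N)).
It fails at once if the tasting cup is moved by more than 20 mm (distance of cup from where it was at the start of the episode above 0.02 m).
It also fails if it takes over 136 s, if anything falls off the work surface, if the arm or the gripper's body presses on something with over 40 N, if the wrist force passes 120 N, or if a joint passes its speed limit or range.

### The arm

A 7-joint arm with a two-finger parallel gripper is mounted at the origin on the work surface. World frame = base frame: x ahead of the robot, y to its left, z up, the work surface at z = 0. Lengths are in mm, angles in rad, forces in N, time in s.
With the tool pointing down it reaches from about 375 to 925 mm from the base axis. Payload 3.1 kg.
Tool frame: the origin (TCP) lies on the centre line of the jaws, within the pads' length; the fingertips stand 17 mm ahead of it and the grasp point (between the pads) lies 2 mm behind it; z points along the fingers, y is the line along which they close (so a half turn about z gives the same grasp; the last joint's range is limited). The gripper opens to 85 mm and grips with 20 to 120 N. Pads are 22 mm wide; open, the fingers measure 114 mm over their backs; the gripper's body (76 mm by 85 mm) begins 54 mm behind the grasp point. The pads swing forward as they close: fully open they stand 13 mm farther back than shut.
Start: joints at [1.099, 0.383, 0.044, 1.598, -0.018, 1.161, -0.05], TCP at [237.37, -605.11, 248.269] pointing down, gripper open.
Joint ranges: [-2.61, 2.61], [-0.41, 2.15], [-1.48, 1.57], [0, 2.5], [-1.57, 4.71], [0.05, 1.97], [-2.85, 2.85]. Speed limits (rad/s): [2.79, 2.79, 3.14, 3.14, 3.14, 3.14, 3.14].

### API

Orientations are given as [roll, pitch, yaw] about the fixed x, y, z axes, in that order (R = Rz(yaw) Ry(pitch) Rx(roll)).
In Python, from cell import ctrl gives the robot as it stands. The module is installed in compiled form; this text tells all that it offers.
- The arm moves only by the tool apply_moves, never from a script. Its argument "deltas" is text: rows parted by semicolons, each of 6 numbers parted by spaces: the shift along the tool's x, y, z in cm, then the turn, a rotation vector about the tool's x, y, z in degrees. A call has 1 to 20 rows; each row is the pose to reach, as a shift and turn from the pose commanded when the call began, along the tool's axes at that moment; what a row does not reach only later rows make up. A row lasts 1/10 s, in which the tool goes at most 50 mm and 8.59 degrees, less where a joint would pass 70% of its speed; a pose out of reach is approached as far as the arm can. A call with a gripper value outside its range is refused whole. "gripper" is the gripper command: -1 is fully open, 1 is shut, values between are in proportion, set as the call begins (left out, the last holds). The fingers move at their own pace and stop on an object; the grip force is fixed at half the most. Time passes only in rows, so rows that repeat a pose let the fingers close. It gives the time, the measured TCP pose, the force, the opening and the grip force at its end, in the units of the state.
- ctrl.read_state(): the state, without advancing time (a new reading comes with each control period).
- ctrl.grab_frame(name): name is "scene" or "top"; returns a dict with "img" (420x560x3 uint8, red, green, blue), "fx", "fy", "cx", "cy" (pixels), "k1" (the pictures are not rectified: a ray, as slopes to the right and down, at radius r is drawn at 1 + k1 r^2 times it, then the intrinsics apply), "extrinsics" (4x4, takes a point from world to camera coordinates). Camera axes: x right, y up, looking along -z (the intrinsics and any distortion apply to the point x, -y, -z); pixel columns grow to the right and rows downward; lengths in mm; the calibration is good to about 2 mm. A picture is of the moment at which its call begins. There is no depth.
- ctrl.hand_in(): hands the job in; it is judged then, once.
Trained networks look in a picture, given as the dict that the camera call returned (one of the last four; its "shot" number tells which), for a name from the list of things; names that differ only in an ending like _2 or _b are one class to them, and where a whole thing is asked for, a point or a joint stands for the part that bears it (a point fixed in the world has none). Each returns a list of dicts, best first, with "confidence" (0 to 1); they miss things now and then, are a little off and sometimes report something else, mostly with a low value. They report only what shows in the picture. A call takes as long as a camera call. They do not tell look-alikes from the thing itself.
- ctrl.recognise(picture, query): "at" ([column, row] in pixels, amid what is visible of it).
- ctrl.place_of(picture, query): "at" ([column, row] in pixels: a listed point, or the origin of a listed thing).
The state is a dict: "time": time; "joint_positions": joint angles; "joint_vel": joint speeds; "effort": joint torques, N m; "ee_pos": TCP position; "eef_rot": TCP orientation; "contact_force": force on the tool from outside, world axes, zero at the start; "ft_torque": the same for the moment, N m; "grip_width": finger opening in mm; "grip_force": force on a finger pad.
Only numpy, scipy, OpenCV 4.12 (cv2) and the standard library are available. Lean on these libraries where they do the work, as an engineer would, in place of code of your own. Each camera call takes 0.05 s, during which the arm holds its last target. There are 200 camera calls.

## Working session

There is one attempt and no reset: what is moved stays moved. The work goes in short steps, Python scripts to look and compute and a tool call to move; the robot and the scene stay as the last step left them, time stands still between calls to the robot, and variables do not carry over. Pictures are saved under pics/ and viewed, at most 14 in all, crops included, and the job is handed in when it is done.

Besides the shell and the picture viewer there is one more tool, called after "Request:" as name(argument=value, ...), one argument or row to a line, values as JSON. apply_moves: Moves the arm, as the interface text tells. Its arguments: {"type":"object","properties":{"deltas":{"type":"string"},"gripper":{"type":"number"}},"required":["deltas"]}

```bash
mkdir -p pics; cat > h.py <<'E'
import numpy as np, cv2
from cell import ctrl
def ray(f,uv):
    p=np.array([(uv[0]-f["cx"])/f["fx"],(uv[1]-f["cy"])/f["fy"]]);q=p.copy()
    for _ in range(20): q=p/(1+f["k1"]*(q@q))
    E=np.array(f["extrinsics"]);R,t=E[:3,:3],E[:3,3]
    return -R.T@t, R.T@np.array([q[0],-q[1],-1])
def at_z(f,uv,z):
    o,d=ray(f,uv); return o+d*(z-o[2])/d[2]
def proj(f,P):
    E=np.array(f["extrinsics"]);c=E[:3,:3]@np.array(P,float)+E[:3,3]
    q=np.array([c[0],-c[1]])/-c[2]; q=q*(1+f["k1"]*(q@q))
    return q*[f["fx"],f["fy"]]+[f["cx"],f["cy"]]
def save(f,n): cv2.imwrite("pics/"+n,cv2.cvtColor(f["img"],cv2.COLOR_RGB2BGR))
Z=dict(jar_round_mid=45,jar_oblong_mid=54,jar_hex_mid=51,jar_square_mid=48,board_round=0,board_oblong=0,board_hex=0,board_square=0,tray=0,cup=0)
E
python3 - <<'E'
from h import *
np.set_printoptions(precision=1,suppress=True)
s=ctrl.read_state();print(s["ee_pos"],s["eef_rot"],s["time"],s["grip_width"])
for c in ("top","scene"):
    f=ctrl.grab_frame(c);save(f,c+"0.png");o,_=ray(f,(280,210));print(c,o)
    for n,z in Z.items():
        for r in ctrl.place_of(f,n)[:4]: print(c,n,round(r["confidence"],2),np.array(r["at"]),at_z(f,r["at"],z))
E
```

```text
[ 237.  -604.3  246.9] [-3.1  0.   0.4] 0.0 85.26527851277872
top [531.3 -11.  821. ]
top jar_round_mid 0.7 [348.4 301.9] [ 451.7 -126.5   45. ]
top jar_oblong_mid 0.93 [265.5 121.4] [762.1   9.5  54. ]
top jar_oblong_mid 0.89 [277.1 201.5] [622.4  -8.7  54. ]
top jar_oblong_mid 0.86 [342.8 113.3] [ 775.2 -124.8   54. ]
top jar_hex_mid 0.97 [201.4 299.3] [460. 120.  51.]
top jar_hex_mid 0.48 [438.7 195.3] [ 629.9 -287.2   51. ]
top jar_square_mid 0.63 [440.1 198.4] [ 624.8 -290.5   48. ]
top jar_square_mid 0.39 [280.6 201.1] [623.7 -14.7  48. ]
top board_round 0.64 [202.9 295.2] [462.6 125.9   0. ]
top board_oblong 0.96 [426.9 198.9] [ 630. -283.    0.]
top board_hex 0.91 [347.  294.8] [ 459.7 -130.9    0. ]
top board_hex 0.51 [274.4 300.5] [451.8  -1.4   0. ]
top board_square 0.87 [281.3 206.4] [619.8 -16.    0. ]
top tray 0.69 [130.2 215.4] [607.1 259.5   0. ]
top cup 0.74 [272.1 300.4] [452.1   2.7   0. ]
scene [1026.7  269.6  576.8]
scene jar_round_mid 0.6 [285.5 137.9] [ 457.5 -130.7   45. ]
scene jar_round_mid 0.58 [439.4 303.7] [639.5 260.1  45. ]
scene jar_oblong_mid 0.92 [283.5 206.9] [620.7 -19.4  54. ]
scene jar_oblong_mid 0.84 [240.8 278.7] [771.3  13.1  54. ]
scene jar_oblong_mid 0.78 [167.7 241. ] [ 782.5 -122.1   54. ]
scene jar_hex_mid 0.94 [402.2 188.3] [462.3 121.2  51. ]
scene jar_square_mid 0.59 [163.1 151.2] [ 629.5 -293.3   48. ]
scene board_round 0.85 [398.1 211.1] [466.9 126.1   0. ]
scene board_oblong 0.89 [172.1 171.6] [ 627.7 -283.7    0. ]
scene board_hex 0.63 [287.4 153.9] [ 450.9 -130.3    0. ]
scene board_hex 0.33 [285.6 207.7] [578.2 -44.9   0. ]
scene board_square 0.68 [283.1 226.9] [618.5 -21.8   0. ]
scene board_square 0.2 [288.6 137.2] [ 403.4 -160.5    0. ]
scene tray 0.67 [441.5 305. ] [607.  262.7   0. ]
scene cup 0.57 [341.3 179.3] [453.1  -0.6   0. ]
```

View pics/top0.png

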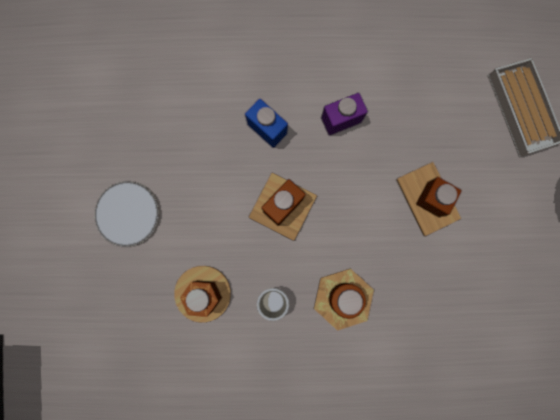

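View pics/scene0.png

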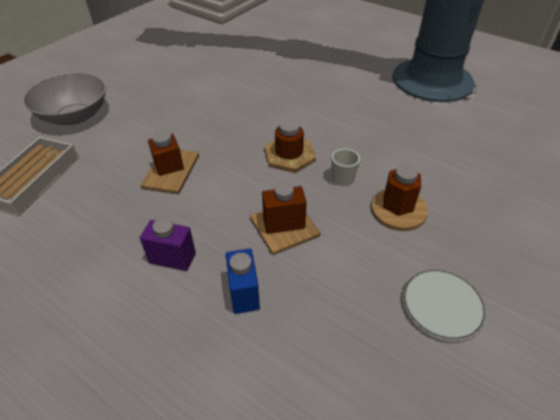

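The top picture shows the hex jar on the round board (200,298), the round jar on the hex board (348,300), the oblong jar on the square board (284,202) and the square jar on the oblong board (438,197). The tray is empty (127,213), the cup is at (272,303), and the blue and purple look-alikes are at (267,122) and (345,113). The scene view agrees. The plan is two swaps through the tray. First I'll fit the outlines to get yaw and centres.

```bash
cat > fit.py <<'E'
from h import *
from scipy.optimize import minimize
def poly(k,off=0,s=None):
    if k=="round": a=np.arange(48)*np.pi/24;return s/2*np.c_[np.cos(a),np.sin(a)]
    if k=="hex": a=np.arange(6)*np.pi/3;return s/np.sqrt(3)*np.c_[np.cos(a),np.sin(a)]
    w,h=s;return np.array([[w,h],[-w,h],[-w,-h],[w,-h]])/2
JAR={"round":(58,62),"oblong":((68,40),80),"hex":(54,74),"square":((50,50),68)}
BRD={"round":100,"oblong":(116,76),"hex":96,"square":(92,92),"tray":120}
S=4
def hullmask(f,fl,p0,rad,jar):
    c=proj(f,p0).astype(int);x0,y0=c-rad
    im=f["img"][max(y0,0):y0+2*rad,max(x0,0):x0+2*rad];x0,y0=max(x0,0),max(y0,0)
    big=cv2.resize(im,None,fx=S,fy=S,interpolation=cv2.INTER_CUBIC)
    hsv=cv2.cvtColor(big,cv2.COLOR_RGB2HSV).astype(int)
    h,s,v=hsv[...,0],hsv[...,1],hsv[...,2]
    red=((h<13)|(h>172))&(s>135)
    wood=(h>=5)&(h<30)&(s>70)
    m=((red if jar else wood)*255).astype(np.uint8)
    if jar=="tray": m=((cv2.cvtColor(big,cv2.COLOR_RGB2GRAY)>0)*0).astype(np.uint8)
    m=cv2.morphologyEx(m,cv2.MORPH_OPEN,np.ones((5,5)))
    cs=max(cv2.findContours(m,0,2)[0],key=cv2.contourArea)
    hm=np.zeros(m.shape,np.uint8);cv2.fillPoly(hm,[cv2.convexHull(cs)],1)
    return hm,(x0,y0),m,big
def render(f,off,shape,base,z0,z1,p):
    c,s=np.cos(p[2]),np.sin(p[2]);q=base@np.array([[c,s],[-s,c]])+p[:2]
    P=[((proj(f,[*a,z])-off+.5)*S-.5) for a in q for z in (z0,z1)]
    m=np.zeros(shape,np.uint8)
    cv2.fillPoly(m,[np.round(cv2.convexHull(np.array(P,np.float32))*16).astype(np.int32)],1,shift=4);return m
def fit(fs,base,z0,z1,xy,rad,jar,yaws):
    T=[(f,)+hullmask(f,0,[*xy,(z0+z1)/2],rad,jar) for f in fs]
    def cost(p):
        e=0
        for f,hm,off,_,_ in T:
            r=render(f,np.array(off),hm.shape,base,z0,z1,p);e+=1-(r&hm).sum()/(r|hm).sum()
        return e/len(T)
    best=None
    for y in yaws:
        r=minimize(cost,[*xy,y],method="Nelder-Mead",options=dict(initial_simplex=np.array([[*xy,y],[xy[0]+6,xy[1],y],[xy[0],xy[1]+6,y],[*xy,y+.15]]),xatol=.05,fatol=1e-5))
        if best is None or r.fun<best.fun: best=r
    return best
E
python3 - <<'E'
from fit import *
s=ctrl.read_state();print(s["eef_rot"],s["ee_pos"],s["time"])
t=ctrl.grab_frame("top");c=ctrl.grab_frame("scene")
J={"hex":(462,121),"round":(453,-130),"oblong":(621,-17),"square":(628,-291)}
B={"round":(463,126),"hex":(457,-131),"square":(620,-17),"oblong":(629,-283)}
for k,xy in J.items():
    sz,zt=JAR[k]
    for nm,fs in (("top",[t]),("scene",[c]),("both",[t,c])):
        r=fit(fs,poly(k,s=sz),12,zt,xy,45,True,[0] if k=="round" else np.arange(0,3.1,.35));print("jar",k,nm,r.x.round(2),round(r.fun,3))
for k,xy in B.items():
    for nm,fs in (("top",[t]),("scene",[c]),("both",[t,c])):
        r=fit(fs,poly(k,s=BRD[k]),0,12,xy,55,False,[0] if k=="round" else np.arange(0,3.1,.35));print("board",k,nm,r.x.round(2),round(r.fun,3))
E
```

```text
[-3.14155201e+00 -1.16700747e-05  3.73863358e-01] [ 237.36169133 -605.12036822  248.2733221 ] 1.1
jar hex top [4.6910e+02 1.1151e+02 2.0000e-01] 0.512
jar hex scene [459.35 119.64   2.4 ] 0.104
jar hex both [461.79 120.66   1.33] 0.312
jar round top [ 4.5461e+02 -1.2414e+02 -6.0000e-02] 0.124
jar round scene [ 4.4815e+02 -1.2954e+02  3.1000e-01] 0.235
jar round both [ 4.5399e+02 -1.2552e+02 -5.0000e-02] 0.186
jar oblong top [620.18 -18.36   2.4 ] 0.092
jar oblong scene [618.72 -20.87   2.25] 0.1
jar oblong both [621.34 -19.13  -0.8 ] 0.111
jar square top [ 627.11 -288.7     0.92] 0.239
jar square scene [ 625.41 -293.54    2.55] 0.14
jar square both [ 627.39 -289.91    0.96] 0.192
board round top [4.6648e+02 1.2592e+02 3.0000e-02] 0.019
board round scene [4.6122e+02 1.2418e+02 1.6000e-01] 0.254
board round both [465.7  125.98   0.  ] 0.163
board hex top [ 453.29 -123.48    1.86] 0.007
board hex scene [ 450.14 -126.36    1.87] 0.185
board hex both [ 4.5325e+02 -1.2343e+02 -2.3000e-01] 0.119
board square top [619.78 -18.32   1.08] 0.015
board square scene [615.55 -20.79   1.08] 0.254
board square both [619.34 -18.6    1.09] 0.162
board oblong top [ 6.3078e+02 -2.8476e+02  4.2000e-01] 0.105
board oblong scene [ 6.2734e+02 -2.8915e+02  4.3000e-01] 0.266
board oblong both [ 6.3116e+02 -2.8644e+02  4.3000e-01] 0.207
```

```bash
python3 - <<'E'
from fit import *
t=ctrl.grab_frame("top")
J={"hex":(462,121),"round":(454,-125),"oblong":(621,-18),"square":(628,-289)}
row=[]
for k,xy in J.items():
    hm,off,m,big=hullmask(t,0,[*xy,40],33,True)
    a=cv2.cvtColor(big,cv2.COLOR_RGB2BGR); a=cv2.convertScaleAbs(a,alpha=1.6)
    print(k,off,hm.shape);row.append(a)
cv2.imwrite("pics/mont.png",np.vstack([np.hstack(row[:2]),np.hstack(row[2:])]))
E
```

```text
hex (np.int64(168), np.int64(264)) (264, 264)
round (np.int64(314), np.int64(267)) (264, 264)
oblong (np.int64(249), np.int64(170)) (264, 264)
square (np.int64(404), np.int64(164)) (264, 264)
```

View pics/mont.png

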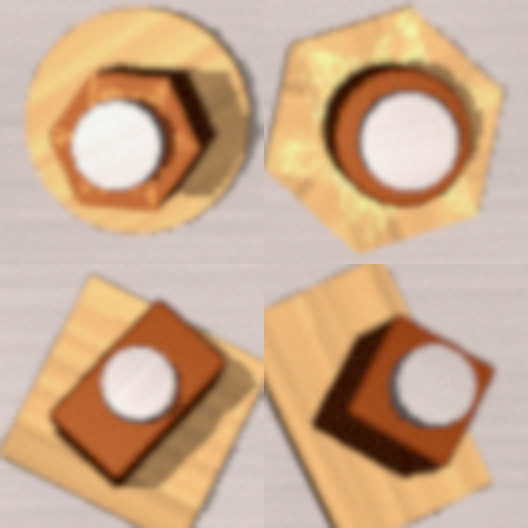

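```bash
python3 - <<'E'
from fit import *
t=ctrl.grab_frame("top")
D={"hex":(74,90,(168,264),(0,0),[(98,72),(180,70),(202,138),(162,208),(76,206),(50,135)],(115,146)),
"round":(62,78,(314,267),(264,0),[],(409,141)),
"oblong":(80,96,(249,170),(0,264),[(160,302),(226,358),(118,478),(52,415)],(138,383)),
"square":(68,84,(404,164),(264,264),[(400,318),(494,374),(446,466),(352,405)],(434,386))}
for k,(z,zc,off,mo,cs,cap) in D.items():
    u=lambda p:(np.array(p)-mo+.5)/4-.5+off
    print(k,"cap",at_z(t,u(cap),zc)[:2].round(1))
    if cs:
        P=np.array([at_z(t,u(p),z)[:2] for p in cs]);d=np.roll(P,-1,0)-P
        print(P.mean(0).round(1),np.hypot(*d.T).round(0),np.degrees(np.arctan2(d[:,1],d[:,0])).round(0))
E
```

```text
hex cap [462.4 121.4]
[464. 119.] [34. 29. 32. 35. 31. 32.] [ -89. -162.  150.   88.   20.  -38.]
round cap [ 455.1 -123.9]
oblong cap [620.7 -18.5]
[620.6 -19.1] [36. 66. 37. 64.] [-131.  137.   45.  -44.]
square cap [ 627.5 -288.1]
[ 627.6 -289.4] [47. 45. 47. 43.] [-122.  149.   56.  -32.]
```

```bash
cat > plan.py <<'E'
# usage: plan.py x,y,z,yaw,n ...   ('|' starts a new call); commanded pose kept in pose.json
import sys,json,os,numpy as np
p=np.array(json.load(open("pose.json")) if os.path.exists("pose.json") else [237.37,-605.11,248.27,21.42])
call=[]
def flush():
    global p,call
    a=np.radians(p[3]);c,s=np.cos(a),np.sin(a);rows=[]
    for q in call:
        d=q-p;rows.append([round((c*d[0]+s*d[1])/10,1),round((s*d[0]-c*d[1])/10,1),round(-d[2]/10,1),0,0,round(-d[3],0)])
    assert len(rows)<=20
    print(len(rows),"; ".join(" ".join(f"{v:g}" for v in r) for r in rows))
    x,y,z,_,_,w=rows[-1];x,y,z=10*x,10*y,10*z
    p=p+[c*x+s*y,s*x-c*y,-z,-w];call=[];print("  ->",p.round(1))
last=p
for a in sys.argv[1:]:
    if a=="|": flush();last=p;continue
    *q,n=map(float,a.split(","));q=np.array(q)
    for i in range(1,int(n)+1):
        t=i/n; call.append(last+(q-last)*(t-np.sin(2*np.pi*t)/(2*np.pi)*.6))
    last=q
flush();json.dump(list(p),open("pose.json","w"))
E
python3 plan.py 480,-250,240,55,16 480,-250,240,55,2 "|" 463,121,160,87,16 463,121,160,87,4
```

```text
18 0.9 -0.6 0 0 0 -1; 2 -1.4 0 0 0 -2; 3.5 -2.4 0.1 0 0 -3; 5.5 -3.7 0.1 0 0 -5; 8 -5.4 0.2 0 0 -8; 10.9 -7.4 0.3 0 0 -10; 14.3 -9.7 0.3 0 0 -13; 17.8 -12.1 0.4 0 0 -17; 21.3 -14.5 0.5 0 0 -20; 24.6 -16.8 0.6 0 0 -23; 27.6 -18.8 0.6 0 0 -26; 30.1 -20.5 0.7 0 0 -28; 32 -21.8 0.7 0 0 -30; 33.5 -22.8 0.8 0 0 -32; 34.6 -23.6 0.8 0 0 -33; 35.6 -24.2 0.8 0 0 -34; 35.6 -24.2 0.8 0 0 -34; 35.6 -24.2 0.8 0 0 -34
  -> [ 480.4 -249.8  240.3   55.4]
20 0.8 -0.6 0.2 0 0 -1; 1.7 -1.3 0.5 0 0 -2; 2.9 -2.2 0.8 0 0 -3; 4.6 -3.5 1.2 0 0 -5; 6.6 -5 1.8 0 0 -7; 9.1 -6.9 2.5 0 0 -10; 11.8 -9 3.2 0 0 -13; 14.8 -11.2 4 0 0 -16; 17.7 -13.5 4.8 0 0 -19; 20.5 -15.6 5.6 0 0 -22; 22.9 -17.4 6.2 0 0 -24; 25 -19 6.8 0 0 -27; 26.6 -20.2 7.2 0 0 -28; 27.8 -21.2 7.6 0 0 -30; 28.8 -21.9 7.8 0 0 -31; 29.5 -22.5 8 0 0 -32; 29.5 -22.5 8 0 0 -32; 29.5 -22.5 8 0 0 -32; 29.5 -22.5 8 0 0 -32; 29.5 -22.5 8 0 0 -32
  -> [462.6 120.8 160.3  87.4]
```

Request:
apply_moves(
  deltas="3.5 -2.4 0.1 0 0 -3; 7.1 -4.8 0.2 0 0 -7; 10.7 -7.3 0.2 0 0 -10; 14.2 -9.7 0.3 0 0 -14; 17.8 -12.1 0.4 0 0 -17; 21.4 -14.5 0.5 0 0 -20; 24.9 -16.9 0.6 0 0 -24; 28.5 -19.4 0.6 0 0 -27; 32 -21.8 0.7 0 0 -31; 35.6 -24.2 0.8 0 0 -34; 35.6 -24.2 0.8 0 0 -34; 35.6 -24.2 0.8 0 0 -34",
  gripper=-1,
)

```text
time: 2.5
ee_pos: [481.2, -248.4, 240.4]
eef_rot: [3.141, 0.0, 0.971]
contact_force: [-0.0, 0.2, 0.0]
grip_width: 85.1
grip_force: 0.0
```

Request:
apply_moves(
  deltas="3 -2.2 0.8 0 0 -3; 6 -4.5 1.6 0 0 -6; 9 -6.8 2.4 0 0 -10; 12 -9 3.2 0 0 -13; 15 -11.2 4 0 0 -16; 18 -13.5 4.8 0 0 -19; 21 -16 5.7 0 0 -23; 24 -18.3 6.5 0 0 -26; 27 -20.5 7.3 0 0 -29; 29.5 -22.5 8 0 0 -32; 29.5 -22.5 8 0 0 -32; 29.5 -22.5 8 0 0 -32; 29.5 -22.5 8 0 0 -32",
)

```text
time: 3.8
ee_pos: [463.2, 118.2, 160.3]
eef_rot: [3.141, 0.001, 1.521]
contact_force: [-0.2, -1.0, 0.0]
grip_width: 85.2
grip_force: 0.0
```

```bash
python3 - <<'E'
from h import *
s=ctrl.read_state();print(s["ee_pos"],s["eef_rot"],s["time"],s["joint_positions"])
f=ctrl.grab_frame("scene");c=proj(f,[463,121,60]).astype(int);a=f["img"][c[1]-75:c[1]+75,c[0]-100:c[0]+100]
cv2.imwrite("pics/a1.png",cv2.resize(a[...,::-1],None,fx=3,fy=3,interpolation=2))
E
python3 plan.py 463,121,50,87.4,5
```

```text
[463.21619219 118.19573044 160.27887704] [3.14140980e+00 1.26827801e-03 1.52138623e+00] 3.8 [ 0.22840295  0.21982354 -0.6136183   2.05659176  0.16116044  0.91100392
 -0.52257095]
5 0 0 1.2 0 0 0; 0 0 3.8 0 0 0; 0 0 7.2 0 0 0; 0 0 9.8 0 0 0; 0 0 11 0 0 0
  -> [462.6 120.8  50.3  87.4]
```

View pics/a1.png

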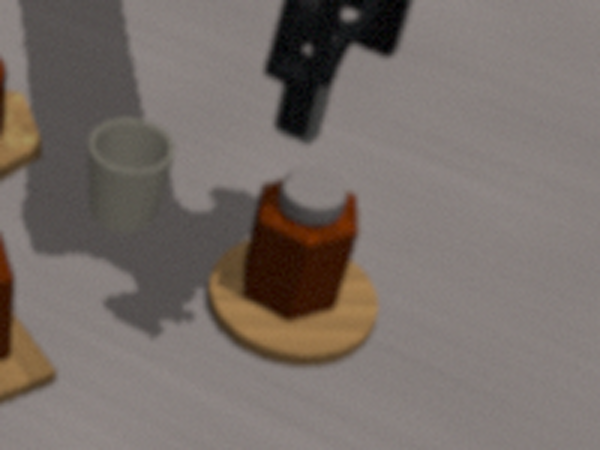

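The picture shows the gripper above the hex jar (jar cap at 318,195), with the cup well clear at (130,170). Descending and gripping.

Request:
apply_moves(
  deltas="0 0 1 0 0 0; 0 0 3 0 0 0; 0 0 5 0 0 0; 0 0 7 0 0 0; 0 0 9 0 0 0; 0 0 11 0 0 0; 0 0 11 0 0 0; 0 0 11 0 0 0; 0 0 11 0 0 0",
)

```text
time: 4.75
ee_pos: [463.5, 120.7, 51.1]
eef_rot: [3.14, -0.0, 1.525]
contact_force: [0.1, 0.2, -0.3]
grip_width: 85.3
grip_force: 0.0
```

Request:
apply_moves(
  deltas="0 0 0 0 0 0; 0 0 0 0 0 0; 0 0 0 0 0 0; 0 0 0 0 0 0; 0 0 0 0 0 0; 0 0 0 0 0 0; 0 0 0 0 0 0; 0 0 0 0 0 0; 0 0 0 0 0 0; 0 0 0 0 0 0; 0 0 0 0 0 0; 0 0 0 0 0 0",
  gripper=1,
)

```text
time: 5.95
ee_pos: [463.7, 121.1, 51.5]
eef_rot: [3.139, -0.0, 1.526]
contact_force: [-0.9, -0.5, 6.2]
grip_width: 53.6
grip_force: 63.1
```

```bash
python3 plan.py 463,121,180,87.4,6 "|" 607,261,180,87.4,6 "|" 607,261,52,87.4,6; python3 - <<'E'
from fit import *
t=ctrl.grab_frame("top")
c=proj(t,[607,261,12]).astype(int);g=cv2.cvtColor(t["img"],cv2.COLOR_RGB2HSV)
x0,y0=c-45;a=g[y0:y0+90,x0:x0+90];m=((a[...,1]<22)&(a[...,2]>110)).astype(np.uint8) # whitish
import sys
s=a[...,1];v=a[...,2];print("centre hsv",g[c[1],c[0]],"table",g[c[1],c[0]+45])
cs=cv2.HoughCircles(cv2.cvtColor(t["img"],cv2.COLOR_RGB2GRAY)[y0:y0+90,x0:x0+90],cv2.HOUGH_GRADIENT_ALT,1,40,param1=80,param2=.7,minRadius=25,maxRadius=40)
if cs is not None:
    for q in cs[0]: print(q,at_z(t,q[:2]+[x0,y0],12))
E
```

```text
6 0 0 -1.1 0 0 0; 0 0 -3.3 0 0 0; 0 0 -6.5 0 0 0; 0 0 -9.7 0 0 0; 0 0 -11.9 0 0 0; 0 0 -13 0 0 0
  -> [462.6 120.8 180.3  87.4]
6 1.2 1.2 0 0 0 0; 3.7 3.5 0 0 0 0; 7.3 6.9 0 0 0 0; 11 10.3 0 0 0 0; 13.4 12.6 0 0 0 0; 14.7 13.8 0 0 0 0
  -> [607.1 261.4 180.3  87.4]
6 -0 -0 1.1 0 0 0; -0 -0 3.2 0 0 0; -0 -0 6.4 0 0 0; -0 -0 9.6 0 0 0; -0 -0 11.7 0 0 0; -0 -0 12.8 0 0 0
  -> [607.1 261.4  52.3  87.4]
centre hsv [108  14 176] table [  6  18 144]
[44.       47.       32.223732] [605.0170681  263.23903953  12.        ]
```

Request:
apply_moves(
  deltas="0 0 -1 0 0 0; 0 0 -3 0 0 0; 0 0 -6 0 0 0; 0 0 -9 0 0 0; 0 0 -11.5 0 0 0; 0 0 -13 0 0 0; 1.2 1.2 -13 0 0 0; 3.7 3.5 -13 0 0 0; 7.3 6.9 -13 0 0 0; 11 10.3 -13 0 0 0; 13.4 12.6 -13 0 0 0; 14.7 13.8 -13 0 0 0; 14.7 13.8 -13 0 0 0; 14.7 13.8 -13 0 0 0",
)

```text
time: 7.4
ee_pos: [605.8, 260.8, 179.3]
eef_rot: [-3.139, 0.001, 1.526]
contact_force: [0.6, -0.6, -1.7]
grip_width: 53.8
grip_force: 62.9
```

Request:
apply_moves(
  deltas="0 0 1.1 0 0 0; 0 0 3.2 0 0 0; 0 0 6 0 0 0; 0 0 9 0 0 0; 0 0 11 0 0 0; 0 0 12 0 0 0; 0 0 12.5 0 0 0; 0 0 12.7 0 0 0; 0 0 12.8 0 0 0; 0 0 12.9 0 0 0; 0 0 12.9 0 0 0; 0 0 12.9 0 0 0",
)

```text
time: 8.6
ee_pos: [607.4, 261.7, 52.0]
eef_rot: [3.141, -0.0, 1.526]
contact_force: [0.4, -0.1, -2.9]
grip_width: 53.7
grip_force: 63.0
```

Request:
apply_moves(
  deltas="0 0 0 0 0 0; 0 0 0.1 0 0 0; 0 0 0.1 0 0 0; 0 0 0.1 0 0 0",
)

```text
time: 9.0
ee_pos: [607.3, 261.6, 51.6]
eef_rot: [3.141, 0.0, 1.526]
contact_force: [-2.9, -1.8, 5.8]
grip_width: 54.2
grip_force: 63.6
```

Request:
apply_moves(
  deltas="0 0 0 0 0 0; 0 0 0 0 0 0; 0 0 0 0 0 0; 0 0 0 0 0 0; 0 0 0 0 0 0; 0 0 0 0 0 0; 0 0 0 0 0 0; 0 0 0 0 0 0; 0 0 -1 0 0 0; 0 0 -3 0 0 0; 0 0 -6 0 0 0; 0 0 -9 0 0 0; 0 0 -12 0 0 0; 0 0 -13 0 0 0; 0 0 -13 0 0 0",
  gripper=-1,
)

```text
time: 10.5
ee_pos: [608.4, 262.3, 183.0]
eef_rot: [3.137, -0.002, 1.526]
contact_force: [-0.0, -0.9, 0.1]
grip_width: 85.3
grip_force: 0.0
```

```bash
echo "[607.1,261.4,180.3,87.4]">pose.json; python3 plan.py 455,-125,180,87.4,10 "|" 455,-125,45,87.4,6
```

```text
10 -1.7 -0.6 0 0 0 -0; -4.3 -1.5 0 0 0 -0; -8.2 -2.8 0 0 0 -0; -13.5 -4.6 0 0 0 -0; -19.6 -6.7 0 0 0 -0; -25.8 -8.8 0 0 0 -0; -31.1 -10.6 0 0 0 -0; -35 -12 0 0 0 -0; -37.6 -12.9 0 0 0 -0; -39.3 -13.4 0 0 0 -0
  -> [ 455.4 -125.1  180.3   87.4]
6 0 -0 1.1 0 0 -0; 0 -0 3.4 0 0 -0; 0 -0 6.8 0 0 -0; 0 -0 10.1 0 0 -0; 0 -0 12.4 0 0 -0; 0 -0 13.5 0 0 -0
  -> [ 455.4 -125.1   45.3   87.4]
```

Request:
apply_moves(
  deltas="-4 -1.4 0 0 0 0; -8 -2.7 0 0 0 0; -12 -4.1 0 0 0 0; -16 -5.5 0 0 0 0; -20 -6.8 0 0 0 0; -24 -8.2 0 0 0 0; -28 -9.6 0 0 0 0; -32 -10.9 0 0 0 0; -36 -12.3 0 0 0 0; -39.3 -13.4 0 0 0 0; -39.3 -13.4 0 0 0 0; -39.3 -13.4 0 0 0 0; -39.3 -13.4 0 0 0 0; -39.3 -13.4 0 0 0 0",
)

```text
time: 11.9
ee_pos: [455.8, -123.3, 179.8]
eef_rot: [-3.141, -0.001, 1.529]
contact_force: [0.0, 0.5, 0.9]
grip_width: 85.3
grip_force: 0.0
```

Request:
apply_moves(
  deltas="0 0 1 0 0 0; 0 0 3 0 0 0; 0 0 6 0 0 0; 0 0 9 0 0 0; 0 0 11 0 0 0; 0 0 12.5 0 0 0; 0 0 13.5 0 0 0; 0 0 13.5 0 0 0; 0 0 13.5 0 0 0",
)

```text
time: 12.8
ee_pos: [455.9, -124.8, 45.4]
eef_rot: [3.141, -0.0, 1.527]
contact_force: [0.7, 0.8, 0.2]
grip_width: 85.4
grip_force: 0.0
```

Request:
apply_moves(
  deltas="0 0 0 0 0 0; 0 0 0 0 0 0; 0 0 0 0 0 0; 0 0 0 0 0 0; 0 0 0 0 0 0; 0 0 0 0 0 0; 0 0 0 0 0 0; 0 0 0 0 0 0; 0 0 0 0 0 0; 0 0 0 0 0 0; 0 0 0 0 0 0",
  gripper=1,
)

```text
time: 13.9
ee_pos: [456.3, -125.4, 46.5]
eef_rot: [3.14, 0.001, 1.526]
contact_force: [-1.2, 0.9, 5.0]
grip_width: 56.4
grip_force: 64.4
```

```bash
python3 plan.py 455.4,-125.1,180,87.4,6 "|" 466,126,180,87.4,10;python3 - <<'E'
from h import *
for c in("top","scene"):
    f=ctrl.grab_frame(c)
    for n,z in(("jar_hex_mid",51),("cup",0)):
        for r in ctrl.place_of(f,n)[:2]: print(c,n,r["confidence"],at_z(f,r["at"],z).round(1))
E
```

```text
6 0 -0 -1.1 0 0 -0; 0 -0 -3.4 0 0 -0; 0 -0 -6.7 0 0 -0; 0 -0 -10.1 0 0 -0; 0 -0 -12.3 0 0 -0; 0 -0 -13.5 0 0 -0
  -> [ 455.4 -125.1  180.3   87.4]
10 1.1 -0 0 0 0 -0; 2.7 -0 0 0 0 -0; 5.3 -0 0 0 0 -0; 8.6 -0 0 0 0 -0; 12.6 -0 0 0 0 -0; 16.5 -0.1 0 0 0 -0; 19.9 -0.1 0 0 0 -0; 22.4 -0.1 0 0 0 -0; 24 -0.1 0 0 0 -0; 25.1 -0.1 0 0 0 -0
  -> [465.8 125.7 180.3  87.4]
top jar_hex_mid 0.81 [604.3 260.6  51. ]
top cup 0.7 [452.    0.7   0. ]
scene jar_hex_mid 0.84 [608.1 260.5  51. ]
scene cup 0.67 [ 4.436e+02 -1.000e-01  0.000e+00]
```

Request:
apply_moves(
  deltas="0 0 -1 0 0 0; 0 0 -3 0 0 0; 0 0 -6 0 0 0; 0 0 -9 0 0 0; 0 0 -11.5 0 0 0; 0 0 -13.5 0 0 0; 0 0 -13.5 0 0 0; 0 0 -13.5 0 0 0; 0 0 -13.5 0 0 0",
)

```text
time: 15.1
ee_pos: [454.1, -124.9, 178.8]
eef_rot: [-3.139, -0.001, 1.526]
contact_force: [-0.7, -0.2, -2.1]
grip_width: 56.6
grip_force: 64.3
```

```bash
python3 - <<'E'
from h import *
s=ctrl.read_state();print(s["ee_pos"],s["grip_width"],s["ft_torque"])
f=ctrl.grab_frame("scene");print(proj(f,s["ee_pos"]))
for r in ctrl.place_of(f,"jar_round_mid")[:2]: print(r["confidence"],r["at"],at_z(f,r["at"],s["ee_pos"][2]))
c=proj(f,s["ee_pos"]).astype(int);y=max(c[1]-60,0);a=f["img"][y:y+150,c[0]-100:c[0]+100]
cv2.imwrite("pics/a2.png",cv2.resize(a[...,::-1],None,fx=3,fy=3,interpolation=2));print(c,y)
E
```

```text
[ 454.07147958 -124.93155877  178.82061014] 56.59151559267507 [-0.0052721  -0.01177863 -0.01553041]
[289.52523417  76.91323595]
0.74 [291.6, 77.6] [ 453.84643044 -120.64710042  178.82061014]
0.6 [282.7, 208.9] [721.01794101  50.81772033 178.82061014]
[289  76] 16
```

View pics/a2.png

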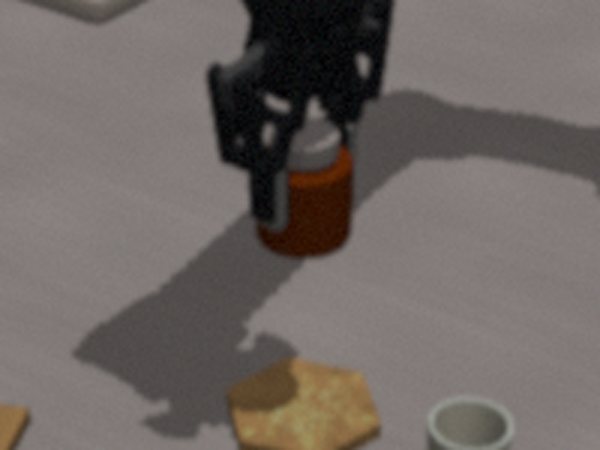

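The round jar hangs upright and centred in the jaws (305,200), above the empty hex board (305,405). Carrying it to the round board.

Request:
apply_moves(
  deltas="1 0 0 0 0 0; 3 0 0 0 0 0; 6 0 0 0 0 0; 9.5 0 0 0 0 0; 13 0 0 0 0 0; 16.5 0 0 0 0 0; 20 0 0 0 0 0; 22.5 -0.1 0 0 0 0; 24.2 -0.1 0 0 0 0; 25 -0.1 0 0 0 0; 25 -0.1 0 0 0 0; 25 -0.1 0 0 0 0; 25 -0.1 0 0 0 0",
)

```text
time: 16.5
ee_pos: [465.7, 123.1, 180.0]
eef_rot: [-3.141, 0.001, 1.523]
contact_force: [-0.6, 0.2, -2.4]
grip_width: 56.2
grip_force: 64.3
```

Request:
apply_moves(
  deltas="0 0 1 0 0 0; 0 0 3 0 0 0; 0 0 6 0 0 0; 0 0 9 0 0 0; 0 0 11.5 0 0 0; 0 0 12.5 0 0 0; 0 0 13 0 0 0; 0 0 13.2 0 0 0; 0 0 13.3 0 0 0; 0 0 13.4 0 0 0; 0 0 13.5 0 0 0; 0 0 13.5 0 0 0; 0 0 13.5 0 0 0",
)

```text
time: 17.8
ee_pos: [466.8, 124.8, 46.5]
eef_rot: [3.14, 0.0, 1.526]
contact_force: [-2.3, 0.1, 6.1]
grip_width: 56.6
grip_force: 65.0
```

Request:
apply_moves(
  deltas="0 0 0 0 0 0; 0 0 0 0 0 0; 0 0 0 0 0 0; 0 0 0 0 0 0; 0 0 0 0 0 0; 0 0 0 0 0 0; 0 0 0 0 0 0; 0 0 0 0 0 0; 0 0 -1 0 0 0; 0 0 -3 0 0 0; 0 0 -6 0 0 0; 0 0 -9 0 0 0; 0 0 -12 0 0 0; 0 0 -13.5 0 0 0; 0 0 -13.5 0 0 0",
  gripper=-1,
)

```text
time: 19.3
ee_pos: [467.7, 125.2, 182.9]
eef_rot: [3.136, -0.001, 1.526]
contact_force: [0.8, 0.6, 0.1]
grip_width: 85.2
grip_force: 0.0
```

```bash
echo "[465.8,125.1,180.3,87.4]">pose.json; python3 plan.py 607.1,261.4,180,87.4,5 "|" 607.1,261.4,50.3,87.4,1 "|" 607.1,261.4,180.3,87.4,1 "|" 453.3,-123.7,180.3,87.4,12 | grep -v "^$"; cat pose.json
python3 - <<'E'
from h import *
for c in("top","scene"):
    f=ctrl.grab_frame(c)
    for n,z in(("jar_round_mid",45),("board_round",0),("cup",0)):
        for r in ctrl.place_of(f,n)[:2]: print(c,n,r["confidence"],at_z(f,r["at"],z).round(1))
E
```

```text
5 1.6 1.5 0 0 0 -0; 4.9 4.6 0 0 0 -0; 9.4 8.9 0 0 0 -0; 12.7 12 0 0 0 -0; 14.3 13.5 0 0 0 -0
  -> [607.1 261.8 180.3  87.4]
1 -0 -0 13 0 0 -0
  -> [607.1 261.8  50.3  87.4]
1 -0 -0 -13 0 0 -0
  -> [607.1 261.8 180.3  87.4]
12 -1.4 -0.5 -0 0 0 -0; -3.3 -1.1 -0 0 0 -0; -6.1 -2.1 -0 0 0 -0; -9.8 -3.4 -0 0 0 -0; -14.5 -5 -0 0 0 -0; -19.6 -6.8 -0 0 0 -0; -24.7 -8.6 -0 0 0 -0; -29.4 -10.2 -0 0 0 -0; -33.2 -11.5 -0 0 0 -0; -35.9 -12.5 -0 0 0 -0; -37.8 -13.1 -0 0 0 -0; -39.2 -13.6 -0 0 0 -0
  -> [ 453.5 -123.6  180.3   87.4]
[453.5056453860251, -123.59830888975875, 180.3, 87.4]top jar_round_mid 0.91 [464.8 120.5  45. ]
top jar_round_mid 0.74 [613.6 -13.4  45. ]
top board_round 0.79 [468.7 125.    0. ]
top cup 0.62 [453.3   0.7   0. ]
scene jar_round_mid 0.65 [468.1 126.5  45. ]
scene board_round 0.96 [465.  127.8   0. ]
scene cup 0.72 [451.4  -2.7   0. ]
```

Request:
apply_moves(
  deltas="3 2.8 0 0 0 0; 6 5.6 0 0 0 0; 9 8.5 0 0 0 0; 12 11.3 0 0 0 0; 14.3 13.5 0 0 0 0; 14.3 13.5 0 0 0 0; 14.3 13.5 0 0 0 0; 14.3 13.5 0 0 0 0",
)

```text
time: 20.5
ee_pos: [606.2, 260.2, 179.4]
eef_rot: [-3.14, 0.002, 1.525]
contact_force: [0.4, -0.0, 0.4]
grip_width: 85.7
grip_force: 0.0
```

Request:
apply_moves(
  deltas="0 0 1 0 0 0; 0 0 3 0 0 0; 0 0 6 0 0 0; 0 0 9 0 0 0; 0 0 11 0 0 0; 0 0 12.5 0 0 0; 0 0 13 0 0 0; 0 0 13 0 0 0; 0 0 13 0 0 0",
)

```text
time: 21.4
ee_pos: [608.0, 262.1, 51.6]
eef_rot: [3.14, -0.001, 1.526]
contact_force: [-0.1, 0.5, 0.2]
grip_width: 85.4
grip_force: 0.0
```

Request:
apply_moves(
  deltas="0 0 0 0 0 0; 0 0 0 0 0 0; 0 0 0 0 0 0; 0 0 0 0 0 0; 0 0 0 0 0 0; 0 0 0 0 0 0; 0 0 0 0 0 0; 0 0 0 0 0 0; 0 0 0 0 0 0; 0 0 0 0 0 0; 0 0 0 0 0 0",
  gripper=1,
)

```text
time: 22.5
ee_pos: [608.1, 262.1, 51.8]
eef_rot: [3.139, -0.001, 1.526]
contact_force: [-0.1, -0.0, 5.5]
grip_width: 53.5
grip_force: 63.2
```

Request:
apply_moves(
  deltas="0 0 -1 0 0 0; 0 0 -3 0 0 0; 0 0 -6 0 0 0; 0 0 -9 0 0 0; 0 0 -11.5 0 0 0; 0 0 -13 0 0 0; 0 0 -13 0 0 0; 0 0 -13 0 0 0",
)

```text
time: 23.3
ee_pos: [606.6, 260.9, 179.7]
eef_rot: [-3.141, 0.001, 1.526]
contact_force: [-1.1, -0.2, -2.7]
grip_width: 53.6
grip_force: 62.9
```

Request:
apply_moves(
  deltas="-1.4 -0.5 0 0 0 0; -3.3 -1.1 0 0 0 0; -6.1 -2.1 0 0 0 0; -9.8 -3.4 0 0 0 0; -14 -4.9 0 0 0 0; -18.2 -6.3 0 0 0 0; -22.4 -7.8 0 0 0 0; -26.6 -9.2 0 0 0 0; -30.6 -10.6 0 0 0 0; -34 -11.8 0 0 0 0; -36.8 -12.8 0 0 0 0; -38.5 -13.4 0 0 0 0; -39.2 -13.6 0 0 0 0; -39.2 -13.6 0 0 0 0; -39.2 -13.6 0 0 0 0; -39.2 -13.6 0 0 0 0",
)

```text
time: 24.9
ee_pos: [454.0, -122.4, 180.2]
eef_rot: [3.141, -0.001, 1.529]
contact_force: [-0.0, -0.1, -3.0]
grip_width: 53.9
grip_force: 62.9
```

Request:
apply_moves(
  deltas="0 0 1 0 0 0; 0 0 3 0 0 0; 0 0 6 0 0 0; 0 0 9 0 0 0; 0 0 11 0 0 0; 0 0 12 0 0 0; 0 0 12.5 0 0 0; 0 0 12.7 0 0 0; 0 0 12.8 0 0 0; 0 0 12.9 0 0 0; 0 0 13 0 0 0; 0 0 13 0 0 0; 0 0 13 0 0 0",
)

```text
time: 26.2
ee_pos: [454.6, -124.4, 51.7]
eef_rot: [3.14, 0.001, 1.526]
contact_force: [-1.6, -0.6, 5.2]
grip_width: 53.6
grip_force: 63.5
```

Request:
apply_moves(
  deltas="0 0 0 0 0 0; 0 0 0 0 0 0; 0 0 0 0 0 0; 0 0 0 0 0 0; 0 0 0 0 0 0; 0 0 0 0 0 0; 0 0 0 0 0 0; 0 0 0 0 0 0; 0 0 -1 0 0 0; 0 0 -3 0 0 0; 0 0 -6 0 0 0; 0 0 -9 0 0 0; 0 0 -12 0 0 0; 0 0 -13 0 0 0; 0 0 -13 0 0 0",
  gripper=-1,
)

```text
time: 27.7
ee_pos: [455.0, -124.5, 182.4]
eef_rot: [3.137, 0.002, 1.526]
contact_force: [0.4, -0.5, -0.9]
grip_width: 85.4
grip_force: 0.0
```

```bash
python3 plan.py 620.7,-18.7,180,136.4,8 "|" 620.7,-18.7,56,136.4,1 "|" 620.7,-18.7,180,136.4,1 "|" 606,262,180,136.4,9
python3 - <<'E'
from h import *
for c in("top","scene"):
    f=ctrl.grab_frame(c)
    for n,z in(("jar_hex_mid",51),("jar_oblong_mid",54),("board_hex",0),("cup",0)):
        for r in ctrl.place_of(f,n)[:2]: print(c,n,r["confidence"],at_z(f,r["at"],z).round(1))
E
```

```text
8 0.6 0.9 0 0 0 -3; 1.7 2.5 0 0 0 -8; 3.5 5 0 0 0 -15; 5.6 8.1 0 0 0 -24; 7.8 11.2 0 0 0 -34; 9.5 13.7 0 0 0 -41; 10.6 15.3 0 0 0 -46; 11.2 16.2 0 0 0 -49
  -> [620.4 -19.1 180.3 136.4]
1 0 0 12.4 0 0 -0
  -> [620.4 -19.1  56.3 136.4]
1 0 0 -12.4 0 0 -0
  -> [620.4 -19.1 180.3 136.4]
9 1 1 0 0 0 -0; 2.6 2.5 0 0 0 -0; 5.1 4.9 0 0 0 -0; 8.4 8 0 0 0 -0; 12 11.4 0 0 0 -0; 15.3 14.5 0 0 0 -0; 17.8 16.9 0 0 0 -0; 19.4 18.4 0 0 0 -0; 20.4 19.4 0 0 0 -0
  -> [606.5 262.1 180.3 136.4]
top jar_hex_mid 0.61 [ 452.1 -126.1   51. ]
top jar_oblong_mid 0.87 [756.9  12.5  54. ]
top jar_oblong_mid 0.71 [ 779.3 -130.    54. ]
top board_hex 0.72 [ 453.6 -127.     0. ]
top board_hex 0.19 [450.   -5.1   0. ]
top cup 0.85 [456.3   0.7   0. ]
scene jar_hex_mid 0.73 [ 453.6 -127.8   51. ]
scene jar_oblong_mid 0.65 [628.5 -15.8  54. ]
scene jar_oblong_mid 0.59 [ 781.5 -125.2   54. ]
scene board_hex 0.97 [ 452.5 -122.1    0. ]
scene board_hex 0.56 [ 630.5 -288.     0. ]
```

Request:
apply_moves(
  deltas="1.2 1.8 0 0 0 -6; 2.7 3.9 0 0 0 -12; 4.2 6 0 0 0 -18; 5.6 8 0 0 0 -25; 7 10 0 0 0 -31; 8.4 12 0 0 0 -37; 9.8 14 0 0 0 -43; 11.2 16.2 0 0 0 -49; 11.2 16.2 0 0 0 -49; 11.2 16.2 0 0 0 -49; 11.2 16.2 0 0 0 -49; 11.2 16.2 0 0 0 -49",
)

```text
time: 29.4
ee_pos: [619.6, -20.7, 180.0]
eef_rot: [-3.14, 0.0, 2.379]
contact_force: [-0.0, -0.4, 0.2]
grip_width: 85.4
grip_force: 0.0
```

Request:
apply_moves(
  deltas="0 0 1 0 0 0; 0 0 2 0 0 0; 0 0 3.5 0 0 0; 0 0 5 0 0 0; 0 0 5 0 0 0; 0 0 5 0 0 0",
)

```text
time: 30.0
ee_pos: [619.7, -19.4, 129.1]
eef_rot: [-3.14, -0.002, 2.381]
contact_force: [0.6, -0.0, 0.6]
grip_width: 85.3
grip_force: 0.0
```

```bash
python3 - <<'E'
from h import *
s=ctrl.read_state();print(s["ee_pos"],s["eef_rot"],s["joint_positions"])
f=ctrl.grab_frame("scene");c=proj(f,[620,-19,90]).astype(int);a=f["img"][c[1]-75:c[1]+75,c[0]-100:c[0]+100]
cv2.imwrite("pics/a3.png",cv2.resize(a[...,::-1],None,fx=3,fy=3,interpolation=2))
E
```

```text
[619.74105118 -19.38376196 129.09975973] [-3.14046158e+00 -1.74829613e-03  2.38119025e+00] [ 0.5181889   0.5645649  -0.71265226  1.73694063  0.42703159  1.00336123
  0.45737009]
```

View pics/a3.png

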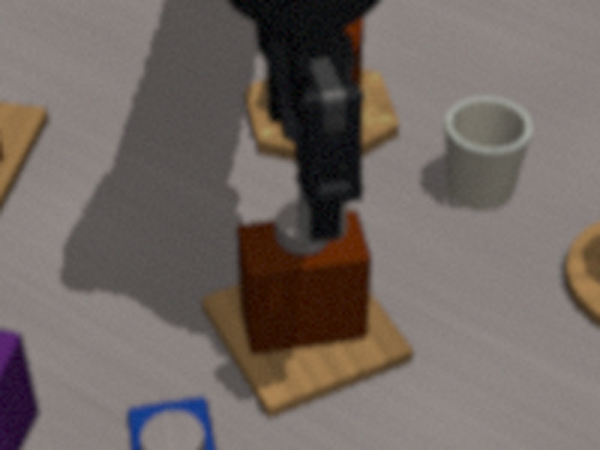

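The gripper is above the oblong jar (305,280), with its fingers straddling the broad faces. The blue look-alike (170,430) is out of the way. Descending.

Request:
apply_moves(
  deltas="0 0 1 0 0 0; 0 0 2.5 0 0 0; 0 0 4 0 0 0; 0 0 5.5 0 0 0; 0 0 7 0 0 0; 0 0 7.4 0 0 0; 0 0 7.4 0 0 0; 0 0 7.4 0 0 0",
)

```text
time: 30.85
ee_pos: [620.9, -19.3, 56.6]
eef_rot: [3.141, 0.0, 2.381]
contact_force: [0.4, -0.0, 0.2]
grip_width: 85.0
grip_force: 0.0
```

Request:
apply_moves(
  deltas="0 0 0 0 0 0; 0 0 0 0 0 0; 0 0 0 0 0 0; 0 0 0 0 0 0; 0 0 0 0 0 0; 0 0 0 0 0 0; 0 0 0 0 0 0; 0 0 0 0 0 0; 0 0 0 0 0 0; 0 0 0 0 0 0; 0 0 0 0 0 0; 0 0 0 0 0 0; 0 0 0 0 0 0",
  gripper=1,
)

```text
time: 32.15
ee_pos: [621.2, -19.3, 57.0]
eef_rot: [3.141, 0.001, 2.381]
contact_force: [-0.3, 0.1, 5.0]
grip_width: 39.4
grip_force: 61.6
```

Request:
apply_moves(
  deltas="0 0 -1 0 0 0; 0 0 -3 0 0 0; 0 0 -6 0 0 0; 0 0 -9 0 0 0; 0 0 -11.4 0 0 0; 0 0 -12.4 0 0 0; 0 0 -12.4 0 0 0; 1 1 -12.4 0 0 0; 2.6 2.5 -12.4 0 0 0; 5.1 4.9 -12.4 0 0 0; 8.2 7.8 -12.4 0 0 0; 11.3 10.8 -12.4 0 0 0; 14.4 13.7 -12.4 0 0 0; 17.2 16.4 -12.4 0 0 0; 19.3 18.3 -12.4 0 0 0; 20.4 19.4 -12.4 0 0 0; 20.4 19.4 -12.4 0 0 0; 20.4 19.4 -12.4 0 0 0; 20.4 19.4 -12.4 0 0 0",
)

```text
time: 34.05
ee_pos: [607.4, 258.1, 179.3]
eef_rot: [-3.139, 0.002, 2.377]
contact_force: [-0.2, -0.6, -2.1]
grip_width: 39.2
grip_force: 61.0
```

Request:
apply_moves(
  deltas="0 0 1 0 0 0; 0 0 3 0 0 0; 0 0 6 0 0 0; 0 0 9 0 0 0; 0 0 11 0 0 0; 0 0 11.8 0 0 0; 0 0 12.1 0 0 0; 0 0 12.2 0 0 0; 0 0 12.3 0 0 0; 0 0 12.4 0 0 0; 0 0 12.4 0 0 0; 0 0 12.4 0 0 0",
)

```text
time: 35.25
ee_pos: [606.8, 262.0, 57.1]
eef_rot: [3.14, 0.001, 2.381]
contact_force: [-0.3, -0.5, -1.0]
grip_width: 39.5
grip_force: 61.1
```

Request:
apply_moves(
  deltas="0 0 0 0 0 0; 0 0 0 0 0 0; 0 0 0 0 0 0; 0 0 0 0 0 0; 0 0 0 0 0 0; 0 0 0 0 0 0; 0 0 0 0 0 0; 0 0 0 0 0 0; 0 0 0 0 0 0; 0 0 -1 0 0 0; 0 0 -3 0 0 0; 0 0 -6 0 0 0; 0 0 -9 0 0 0; 0 0 -12 0 0 0; 0 0 -12.4 0 0 0; 0 0 -12.4 0 0 0",
  gripper=-1,
)

```text
time: 36.85
ee_pos: [607.5, 262.6, 183.4]
eef_rot: [3.137, 0.002, 2.381]
contact_force: [-0.5, -0.4, -0.4]
grip_width: 85.3
grip_force: 0.0
```

```bash
python3 plan.py 627.5,-288.8,180.3,58.4,15 "|" 627.5,-288.8,48.3,58.4,1 "|" 627.5,-288.8,180.3,58.4,1 "|" 619.8,-18.4,180.3,58.4,10
python3 - <<'E'
from h import *
for c in("top","scene"):
    f=ctrl.grab_frame(c)
    for n,z in(("jar_hex_mid",51),("jar_square_mid",48),("jar_oblong_mid",54)):
        for r in ctrl.place_of(f,n)[:3]: print(c,n,r["confidence"],at_z(f,r["at"],z).round(1))
E
```

```text
15 -1.1 -1.1 -0 0 0 2; -2.5 -2.4 -0 0 0 5; -4.3 -4.2 -0 0 0 9; -6.8 -6.6 -0 0 0 13; -9.9 -9.6 -0 0 0 20; -13.6 -13.2 -0 0 0 27; -17.7 -17.2 -0 0 0 35; -21.9 -21.3 -0 0 0 43; -25.9 -25.2 -0 0 0 51; -29.6 -28.8 -0 0 0 58; -32.7 -31.8 -0 0 0 65; -35.2 -34.2 -0 0 0 69; -37 -36 -0 0 0 73; -38.4 -37.4 -0 0 0 76; -39.5 -38.4 -0 0 0 78
  -> [ 627.7 -288.4  180.3   58.4]
1 -0 0 13.2 0 0 0
  -> [ 627.7 -288.4   48.3   58.4]
1 -0 0 -13.2 0 0 0
  -> [ 627.7 -288.4  180.3   58.4]
10 1 -0.7 -0 0 0 -0; 2.5 -1.6 -0 0 0 -0; 4.7 -3.1 -0 0 0 -0; 7.8 -5.1 -0 0 0 -0; 11.3 -7.4 -0 0 0 -0; 14.8 -9.7 -0 0 0 0; 17.9 -11.7 -0 0 0 0; 20.1 -13.2 -0 0 0 0; 21.6 -14.2 -0 0 0 0; 22.6 -14.8 -0 0 0 0
  -> [620.1 -18.3 180.3  58.4]
top jar_hex_mid 0.94 [ 457.2 -128.2   51. ]
top jar_square_mid 0.67 [ 628.2 -288.    48. ]
top jar_oblong_mid 0.96 [610.3 266.9  54. ]
top jar_oblong_mid 0.85 [759.2  11.4  54. ]
top jar_oblong_mid 0.66 [ 777.6 -129.5   54. ]
scene jar_hex_mid 0.74 [ 443.2 -129.5   51. ]
scene jar_square_mid 0.76 [ 631.5 -289.9   48. ]
scene jar_oblong_mid 0.86 [772.6  15.4  54. ]
scene jar_oblong_mid 0.75 [606.7 265.9  54. ]
scene jar_oblong_mid 0.62 [ 789.8 -117.3   54. ]
```

Request:
apply_moves(
  deltas="-3 -2.9 0 0 0 6; -6 -5.8 0 0 0 12; -9 -8.7 0 0 0 18; -12 -11.7 0 0 0 24; -15 -14.6 0 0 0 30; -18 -17.5 0 0 0 36; -21 -20.4 0 0 0 42; -24 -23.3 0 0 0 48; -27 -26.2 0 0 0 54; -30 -29.2 0 0 0 60; -33 -32.1 0 0 0 66; -36 -35 0 0 0 72; -39.5 -38.4 0 0 0 78; -39.5 -38.4 0 0 0 78; -39.5 -38.4 0 0 0 78; -39.5 -38.4 0 0 0 78; -39.5 -38.4 0 0 0 78",
)

```text
time: 38.95
ee_pos: [628.4, -285.9, 180.1]
eef_rot: [-3.141, -0.001, 1.024]
contact_force: [0.7, 1.3, 0.2]
grip_width: 85.3
grip_force: 0.0
```

Request:
apply_moves(
  deltas="0 0 1 0 0 0; 0 0 3 0 0 0; 0 0 5 0 0 0; 0 0 7 0 0 0; 0 0 9 0 0 0; 0 0 11 0 0 0; 0 0 12.5 0 0 0; 0 0 13.2 0 0 0; 0 0 13.2 0 0 0; 0 0 13.2 0 0 0",
)

```text
time: 39.95
ee_pos: [628.5, -288.8, 48.9]
eef_rot: [3.14, -0.0, 1.02]
contact_force: [-0.3, 0.1, 1.0]
grip_width: 85.6
grip_force: 0.0
```

Request:
apply_moves(
  deltas="0 0 0 0 0 0; 0 0 0 0 0 0; 0 0 0 0 0 0; 0 0 0 0 0 0; 0 0 0 0 0 0; 0 0 0 0 0 0; 0 0 0 0 0 0; 0 0 0 0 0 0; 0 0 0 0 0 0; 0 0 0 0 0 0; 0 0 0 0 0 0; 0 0 0 0 0 0",
  gripper=1,
)

```text
time: 41.15
ee_pos: [629.0, -289.3, 49.7]
eef_rot: [3.139, -0.0, 1.019]
contact_force: [0.7, -0.5, 6.1]
grip_width: 49.1
grip_force: 63.9
```

Request:
apply_moves(
  deltas="0 0 -1 0 0 0; 0 0 -3 0 0 0; 0 0 -6 0 0 0; 0 0 -9 0 0 0; 0 0 -12 0 0 0; 0 0 -13.2 0 0 0; 0 0 -13.2 0 0 0; 1 -0.7 -13.2 0 0 0; 2.5 -1.6 -13.2 0 0 0; 4.7 -3.1 -13.2 0 0 0; 7.8 -5.1 -13.2 0 0 0; 11.3 -7.4 -13.2 0 0 0; 14.8 -9.7 -13.2 0 0 0; 17.9 -11.7 -13.2 0 0 0; 20.1 -13.2 -13.2 0 0 0; 21.6 -14.2 -13.2 0 0 0; 22.6 -14.8 -13.2 0 0 0; 22.6 -14.8 -13.2 0 0 0; 22.6 -14.8 -13.2 0 0 0; 22.6 -14.8 -13.2 0 0 0",
)

```text
time: 43.15
ee_pos: [619.9, -21.0, 179.8]
eef_rot: [-3.142, 0.001, 1.017]
contact_force: [-0.2, -0.9, -2.2]
grip_width: 49.8
grip_force: 63.3
```

Request:
apply_moves(
  deltas="0 0 1 0 0 0; 0 0 3 0 0 0; 0 0 6 0 0 0; 0 0 9 0 0 0; 0 0 11.5 0 0 0; 0 0 12.4 0 0 0; 0 0 12.8 0 0 0; 0 0 12.9 0 0 0; 0 0 13 0 0 0; 0 0 13.1 0 0 0; 0 0 13.2 0 0 0; 0 0 13.2 0 0 0; 0 0 13.2 0 0 0",
)

```text
time: 44.45
ee_pos: [621.1, -18.7, 49.6]
eef_rot: [3.14, -0.001, 1.02]
contact_force: [-0.7, 0.1, 3.2]
grip_width: 49.4
grip_force: 63.6
```

Request:
apply_moves(
  deltas="0 0 0 0 0 0; 0 0 0 0 0 0; 0 0 0 0 0 0; 0 0 0 0 0 0; 0 0 0 0 0 0; 0 0 0 0 0 0; 0 0 0 0 0 0; 0 0 0 0 0 0; 0 0 0 0 0 0; 0 0 -1 0 0 0; 0 0 -3 0 0 0; 0 0 -6 0 0 0; 0 0 -9 0 0 0; 0 0 -12 0 0 0; 0 0 -13.2 0 0 0; 0 0 -13.2 0 0 0",
  gripper=-1,
)

```text
time: 46.05
ee_pos: [621.9, -18.5, 183.2]
eef_rot: [3.137, -0.003, 1.02]
contact_force: [-0.1, -0.2, 0.4]
grip_width: 85.9
grip_force: 0.0
```

```bash
python3 plan.py 606.7,261.8,180.3,136.4,12 "|" 606.7,261.8,56.3,136.4,1
python3 - <<'E'
from fit import *
for c in("top","scene"):
    f=ctrl.grab_frame(c)
    if c=="top":
        for r0 in((628,-287),): 
            r=fit([f],poly("oblong",s=BRD["oblong"]),0,12,r0,55,False,[.2,.5]);print("oblong board",r.x,r.fun)
    for n,z in(("jar_square_mid",48),("jar_oblong_mid",54),("board_oblong",0),("board_square",0)):
        for r in ctrl.place_of(f,n)[:3]: print(c,n,r["confidence"],at_z(f,r["at"],z).round(1))
E
```

```text
12 0.8 -0.6 -0 0 0 -3; 1.9 -1.3 -0 0 0 -7; 3.6 -2.4 -0 0 0 -12; 5.8 -4 -0 0 0 -20; 8.5 -5.8 -0 0 0 -29; 11.6 -7.9 -0 0 0 -39; 14.6 -10 -0 0 0 -49; 17.4 -11.9 -0 0 0 -58; 19.6 -13.4 -0 0 0 -66; 21.2 -14.5 -0 0 0 -71; 22.3 -15.3 -0 0 0 -75; 23.2 -15.8 -0 0 0 -78
  -> [607.1 262.1 180.3 136.4]
1 0 -0 12.4 0 0 -0
  -> [607.1 262.1  56.3 136.4]
oblong board [ 6.30075765e+02 -2.83231663e+02  4.19852622e-01] 0.03376399264321883
top jar_oblong_mid 0.61 [ 776.6 -130.3   54. ]
top jar_oblong_mid 0.6 [608.8 268.4  54. ]
top board_oblong 0.68 [ 633.3 -283.4    0. ]
scene jar_square_mid 0.83 [616.7 -20.1  48. ]
scene jar_square_mid 0.16 [490.3 -92.3  48. ]
scene jar_oblong_mid 0.87 [606.4 259.4  54. ]
scene jar_oblong_mid 0.76 [768.   16.3  54. ]
scene jar_oblong_mid 0.67 [ 786.8 -122.1   54. ]
scene board_oblong 0.86 [ 626.9 -287.6    0. ]
scene board_oblong 0.23 [568.4 259.7   0. ]
scene board_square 0.79 [619.5 -16.8   0. ]
```

Request:
apply_moves(
  deltas="2 -1.3 0 0 0 -6; 4 -2.6 0 0 0 -13; 6 -4 0 0 0 -20; 8 -5.4 0 0 0 -27; 10 -6.8 0 0 0 -34; 12 -8.2 0 0 0 -41; 14 -9.6 0 0 0 -48; 16 -11 0 0 0 -55; 18 -12.3 0 0 0 -62; 20 -13.7 0 0 0 -69; 22 -15 0 0 0 -75; 23.2 -15.8 0 0 0 -78; 23.2 -15.8 0 0 0 -78; 23.2 -15.8 0 0 0 -78; 23.2 -15.8 0 0 0 -78; 23.2 -15.8 0 0 0 -78",
)

```text
time: 48.15
ee_pos: [607.7, 259.5, 180.1]
eef_rot: [-3.141, 0.001, 2.378]
contact_force: [-1.2, -0.1, 0.6]
grip_width: 85.4
grip_force: 0.0
```

Request:
apply_moves(
  deltas="0 0 1 0 0 0; 0 0 3 0 0 0; 0 0 5 0 0 0; 0 0 7 0 0 0; 0 0 9 0 0 0; 0 0 11 0 0 0; 0 0 12.4 0 0 0; 0 0 12.4 0 0 0; 0 0 12.4 0 0 0",
)

```text
time: 49.05
ee_pos: [607.0, 261.9, 56.1]
eef_rot: [3.142, -0.0, 2.381]
contact_force: [0.6, 1.0, 0.2]
grip_width: 85.2
grip_force: 0.0
```

Request:
apply_moves(
  deltas="0 0 0 0 0 0; 0 0 0 0 0 0; 0 0 0 0 0 0; 0 0 0 0 0 0; 0 0 0 0 0 0; 0 0 0 0 0 0; 0 0 0 0 0 0; 0 0 0 0 0 0; 0 0 0 0 0 0; 0 0 0 0 0 0; 0 0 0 0 0 0; 0 0 0 0 0 0; 0 0 0 0 0 0",
  gripper=1,
)

```text
time: 50.35
ee_pos: [607.7, 261.9, 57.4]
eef_rot: [3.14, 0.001, 2.381]
contact_force: [-0.9, -1.7, 5.8]
grip_width: 39.2
grip_force: 61.2
```

Request:
apply_moves(
  deltas="0 0 -1 0 0 0; 0 0 -3 0 0 0; 0 0 -6 0 0 0; 0 0 -9 0 0 0; 0 0 -11.4 0 0 0; 0 0 -12.4 0 0 0; 0 0 -12.4 0 0 0; 0 0 -12.4 0 0 0",
)

```text
time: 51.15
ee_pos: [606.3, 261.0, 179.3]
eef_rot: [-3.14, -0.0, 2.381]
contact_force: [0.0, -0.2, -2.4]
grip_width: 39.5
grip_force: 60.8
```

```bash
echo "[607.1,262.1,180.3,136.4]">pose.json; python3 plan.py 630,-284.5,180.3,104.4,18
```

```text
18 -0.9 -0.9 -0 0 0 1; -2 -1.9 -0 0 0 2; -3.3 -3.2 -0 0 0 3; -5 -4.9 -0 0 0 4; -7.2 -7 -0 0 0 6; -9.9 -9.5 -0 0 0 8; -12.9 -12.4 -0 0 0 10; -16.2 -15.6 -0 0 0 13; -19.7 -19 -0 0 0 16; -23.1 -22.4 -0 0 0 19; -26.5 -25.6 -0 0 0 22; -29.5 -28.5 -0 0 0 24; -32.1 -31 -0 0 0 26; -34.3 -33.1 -0 0 0 28; -36 -34.8 -0 0 0 29; -37.4 -36.1 -0 0 0 30; -38.5 -37.1 -0 0 0 31; -39.4 -38 -0 0 0 32
  -> [ 630.4 -284.8  180.3  104.4]
```

Request:
apply_moves(
  deltas="-0.9 -0.9 0 0 0 1; -2 -1.9 0 0 0 2; -3.5 -3.4 0 0 0 3; -5.5 -5.3 0 0 0 5; -8 -7.7 0 0 0 7; -11 -10.6 0 0 0 9; -14 -13.5 0 0 0 11; -17 -16.4 0 0 0 14; -20 -19.3 0 0 0 16; -23 -22.2 0 0 0 19; -26 -25.1 0 0 0 21; -29 -28 0 0 0 24; -32 -30.9 0 0 0 26; -34.5 -33.3 0 0 0 28; -36.5 -35.2 0 0 0 30; -38 -36.6 0 0 0 31; -39 -37.6 0 0 0 32; -39.4 -38 0 0 0 32; -39.4 -38 0 0 0 32; -39.4 -38 0 0 0 32",
)

```text
time: 53.15
ee_pos: [631.0, -282.5, 180.3]
eef_rot: [3.141, -0.002, 1.826]
contact_force: [1.0, 0.3, -2.1]
grip_width: 39.2
grip_force: 60.7
```

Request:
apply_moves(
  deltas="0 0 1 0 0 0; 0 0 3 0 0 0; 0 0 6 0 0 0; 0 0 9 0 0 0; 0 0 11 0 0 0; 0 0 11.8 0 0 0; 0 0 12.1 0 0 0; 0 0 12.2 0 0 0; 0 0 12.3 0 0 0; 0 0 12.4 0 0 0; 0 0 12.4 0 0 0; 0 0 12.4 0 0 0",
)

```text
time: 54.35
ee_pos: [631.3, -285.7, 57.5]
eef_rot: [3.14, 0.001, 1.822]
contact_force: [-0.4, -0.2, -0.9]
grip_width: 39.7
grip_force: 60.9
```

Request:
apply_moves(
  deltas="0 0 0 0 0 0; 0 0 0 0 0 0; 0 0 0 0 0 0; 0 0 0 0 0 0; 0 0 0 0 0 0; 0 0 0 0 0 0; 0 0 0 0 0 0; 0 0 0 0 0 0; 0 0 0 0 0 0; 0 0 -1 0 0 0; 0 0 -3 0 0 0; 0 0 -6 0 0 0; 0 0 -9 0 0 0; 0 0 -12 0 0 0; 0 0 -14 0 0 0; 0 0 -14 0 0 0",
  gripper=-1,
)

```text
time: 55.95
ee_pos: [633.9, -285.9, 203.3]
eef_rot: [3.133, 0.007, 1.822]
contact_force: [-0.1, 0.3, 0.5]
grip_width: 85.4
grip_force: 0.0
```

```bash
echo "[630.4,-284.8,196.3,104.4]">pose.json; python3 plan.py 400,-520,230,80,9
python3 - <<'E'
from h import *
print(ctrl.read_state()["ee_pos"],ctrl.read_state()["eef_rot"])
E
```

```text
9 -0.8 -1.4 -0.2 0 0 1; -2.2 -3.6 -0.4 0 0 3; -4.3 -7.1 -0.8 0 0 6; -7 -11.6 -1.4 0 0 10; -10 -16.6 -2 0 0 14; -12.8 -21.1 -2.5 0 0 18; -14.9 -24.6 -2.9 0 0 21; -16.2 -26.8 -3.2 0 0 23; -17.1 -28.2 -3.4 0 0 24
  -> [ 399.8 -520.6  230.3   80.4]
[ 633.92531978 -285.86464734  203.32489231] [3.13266678 0.00657111 1.82249683]
```

Next I'll move the arm clear and check everything.

Request:
apply_moves(
  deltas="-2 -3.4 -0.4 0 0 3; -4 -6.8 -0.8 0 0 6; -6 -10 -1.2 0 0 9; -8 -13.3 -1.6 0 0 12; -10 -16.6 -2 0 0 15; -12 -20 -2.4 0 0 18; -14 -23.2 -2.8 0 0 21; -17 -28 -3.4 0 0 24; -17 -28 -3.4 0 0 24; -17 -28 -3.4 0 0 24; -17 -28 -3.4 0 0 24; -17 -28 -3.4 0 0 24",
)

```text
time: 57.15
ee_pos: [403.9, -517.0, 230.0]
eef_rot: [3.141, -0.002, 1.408]
contact_force: [0.1, 1.1, -0.0]
grip_width: 85.1
grip_force: 0.0
```

```bash
python3 - <<'E'
from h import *
for c in("top","scene"):
    f=ctrl.grab_frame(c);save(f,c+"9.png")
    for n,z in Z.items():
        for r in ctrl.place_of(f,n)[:3]: print(c,n,round(r["confidence"],2),at_z(f,r["at"],z)[:2].round(1))
E
```

```text
top jar_round_mid 0.93 [466.2 120.1]
top jar_oblong_mid 0.97 [ 774.1 -125.3]
top jar_oblong_mid 0.87 [761.1   4. ]
top jar_oblong_mid 0.83 [ 635.1 -276.4]
top jar_hex_mid 0.77 [ 454.5 -125.8]
top jar_hex_mid 0.51 [459.1  -1.7]
top jar_square_mid 0.56 [620.9 -20.1]
top board_round 0.83 [467.  126.8]
top board_oblong 0.76 [ 632.4 -284.2]
top board_hex 0.56 [ 457.7 -123.5]
top board_square 0.55 [620.8 -18.8]
top tray 0.89 [608.9 257.7]
top cup 0.89 [456.3  -7.2]
scene jar_round_mid 0.24 [ 447.8 -125.5]
scene jar_oblong_mid 0.97 [ 787.4 -116.6]
scene jar_oblong_mid 0.91 [ 626.1 -286.6]
scene jar_oblong_mid 0.9 [773.6  14. ]
scene jar_hex_mid 0.92 [ 449.8 -123. ]
scene jar_square_mid 0.68 [622.7 -20.6]
scene board_oblong 0.58 [ 629.8 -288.1]
scene board_hex 0.72 [ 445.8 -124.3]
scene board_square 0.9 [619.3 -15. ]
scene board_square 0.7 [ 624.4 -295.4]
scene tray 0.81 [605.4 260.2]
scene cup 0.72 [450.9   1.5]
```

View pics/top9.png

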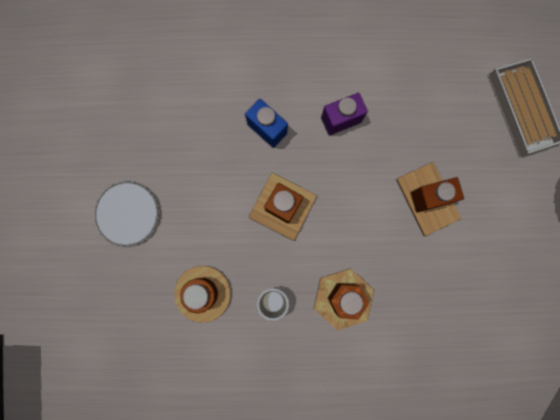

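View pics/scene9.png

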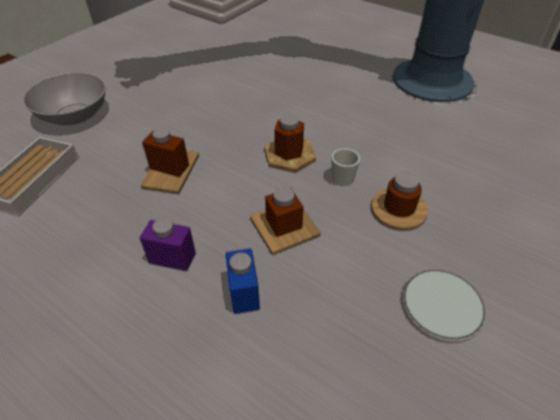

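All four jars stand upright on their own boards: round (198,296), hex (350,302), square (284,203), oblong (438,194). The tray is empty (127,213) and the cup (272,303) hasn't moved. One quick check of the cap centres, then I'll hand in.

```bash
python3 - <<'E'
from h import *
f=ctrl.grab_frame("top");ok=True
for k,uv,z,b in(("round",(195.5,297),78,(466.5,126)),("hex",(351,303),90,(453.3,-123.5)),("square",(284,201),84,(619.8,-18.3)),("oblong",(446.5,191.5),96,(630,-284))):
    P=at_z(f,uv,z)[:2];d=np.hypot(*(P-b));ok&=d<10;print(k,P.round(1),d.round(1))
if ok: print(ctrl.hand_in())
E
```

```text
round [466.3 124.9] 1.1
hex [ 454.5 -123.9] 1.3
square [619.5 -20. ] 1.8
oblong [ 630.2 -284.5] 0.5
the job is handed in; nothing more can be done
None
```

I handed the job in with all four jars upright on their own boards, each measuring within about 2 mm of its board's centre, the tray empty and the cup still in place; the hand-in call gave no verdict.

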